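# Load the wide spool onto the unwind stand

## Robot

A 7-joint arm with a two-finger parallel gripper is mounted at the origin on a cart in front of the work surface, level with it; the furniture and walls round the work are solid. World frame = base frame: x ahead of the robot, y to its left, z up, the work surface at z = 0. Lengths are in m, angles in rad, forces in N, time in s.
With the tool pointing down it reaches from about 0.425 to 0.925 m from the base axis. Payload 6.8 kg.
Tool frame: the origin (TCP) lies midway between the tips of the shut fingers; the grasp point (between the pads) lies 19 mm behind it; z points along the fingers, y is the line along which they close (so a half turn about z gives the same grasp; the last joint's range is limited). The gripper opens to 85 mm and grips with 20 to 120 N. Pads are 22 mm wide; open, the fingers measure 114 mm over their backs; the gripper's body (76 mm by 85 mm) begins 54 mm behind the grasp point. The pads swing forward as they close: fully open they stand 13 mm farther back than shut.
Start: joints at [1.219, 0.477, 0.022, 1.555, -0.011, 1.109, -0.083], TCP at [0.163, -0.655, 0.231] pointing down, gripper open.
Joint ranges: [-2.96, 2.96], [-0.34, 2.1], [-1.41, 1.46], [0.24, 2.44], [-1.37, 4.51], [0.17, 1.92], [-2.96, 2.96]. Speed limits (rad/s): [2.39, 2.39, 3.14, 3.14, 3.14, 3.14, 3.14].

## Interface

Orientations are given as a unit quaternion [w, x, y, z].
In Python, from station import bot, eyes, ticket gives the robot as it stands.
- The arm moves only by the shell command python3 -m crank 'ROWS' [FORCE]. ROWS is text: rows parted by semicolons, each of 7 numbers parted by spaces: the shift along the tool's x, y, z in units of 0.5 m (1.0 is 0.5 m), then the turn, a rotation vector about the tool's x, y, z in units of 180 degrees (1.0 is 180 degrees), then the closure, from 0 (fully open) to 1 (shut). A call has 1 to 20 rows; each row is the pose to reach, as a shift and turn from the pose commanded when the call began, along the tool's axes at that moment, turning the shorter way round; what a row does not reach only later rows make up. A row lasts 1/10 s, in which the tool goes at most 50 mm and 8.59 degrees, less where a joint would pass 70% of its speed; a pose out of reach is approached as far as the arm can. A call with a number of a shift or a turn outside -1 to 1 is refused whole. A call with a gripper value outside its range is refused whole. The fingers move at their own pace and stop on an object; FORCE is the grip in N (left out, the last holds). Time passes only in rows, so rows that repeat a pose let the fingers close. It gives the time, the measured TCP pose, the force, the opening and the grip force at its end, in the units of the state.
- bot.get_obs(): the state, without advancing time (a new reading comes with each control period).
- eyes.read_camera(name): name is "scene" or "side" or "wrist"; returns a dict with "image" (480x640x3 uint8, red, green, blue), "K" (3x3 intrinsics, pixels), "R" (3x3) and "t" (3): a world point X has camera coordinates R X + t. Camera axes: x right, y down, z forward; pixel columns grow to the right and rows downward; lengths in m; the calibration is good to about 2 mm. A picture is of the moment at which its call begins. There is no depth.
- ticket.hand_in(): hands the job in; it is judged then, once.
The state is a dict: "t": time; "q": joint angles; "joint_vel": joint speeds; "joint_torque": joint torques, N m; "eef_pos": TCP position; "tool_rot": TCP orientation; "contact_force": force on the tool from outside, world axes, zero at the start; "torque": the same for the moment, N m; "gripper_width": opening from 0.0 (shut) to 1.0 (fully open); "grasp_force": force on a finger pad.
Only numpy, scipy, OpenCV 4.12 (cv2) and the standard library are available. Lean on these libraries where they do the work, as an engineer would, in place of code of your own. Each camera call takes 0.05 s, during which the arm holds its last target. There are 200 camera calls.

## Task

Load the wide spool onto the unwind stand: take the axle out of the stand by its handle, pass it through the bore of the wide spool, lift the spool on it, and lay the axle back into both notches of the stand so that the spool hangs at rest between the two uprights. Leave the narrow spool where it stands.

Things in the scene. Friction and masses are not known exactly. Their poses are not given: they have to be found in the camera images.
- axle: Loose, 185 mm: steel rod, 12 mm thick, square black handle. Origin on the rod's axis, x from handle to tip; tip at x=+62 mm, stop disc (40 mm diameter) x=-61 to -56, handle (22 mm square) x=-123 to -61: grip across its y sides near x=-92. Starts level in the stand's notches, handle towards the robot; there its origin belongs midway between the uprights, handle and disc outside the near one. 110 g.
- stand: Fixed grey stand, base 130x100x8 mm, two 6 mm thick uprights at x=-39 (near the robot) and +39 mm, 72 mm clear between them. Each ends in a V notch open to the top, mouth 46 mm wide, 127 mm up. Origin under the base's centre on the bench, z up, x from near to far upright. An axle lying in both notches has its axis along the stand's x, 105 mm above the bench.
- spool_wide: Loose, 36 mm wide, about 90 g: two hexagonal card flanges, 88 mm across flats, 102 across corners, on a round core; an open 40 mm bore runs right through along x. Stands on its flats, bore level. Origin at the bore's centre, 44 mm above the bench at the start; x along the bore, away from the robot. Hung on the axle its centre is 14 mm below the axle's axis.
- spool_narrow: Bystander: loose narrow spool, like the wide one (same flanges and bore) but only 18 mm wide. Origin at the centre of its bore, x along the bore, away from the robot. It stands beside the wide spool, on either side.
Not all that is in view belongs to the job. Leave any blue look-alike of the spool_wide alone.

How it is judged:
On the way:
1. the wide spool is lifted clear of the bench on the axle, which passes through its bore, with the fingers off the spool (height (world z) of spool_wide above 0.065 m and x of axle in the frame of spool_wide between -0.05 and 0.05 m and y of axle in the frame of spool_wide between -0.025 and 0.025 m and z of axle in the frame of spool_wide between -0.025 and 0.025 m and contact force between the fingers and spool_wide below 1 N), for 0.2 s.
At the end, for the whole second after the job is handed in: The axle lies in both notches (axis 105 mm up within 8 mm; 10 mm sideways, 20 mm lengthwise, 10 degrees) and the wide spool hangs on it between the uprights (centre within 25 mm lengthwise, 20 mm sideways of the stand's middle, 75 to 105 mm up), both at rest (under 40 mm/s) (x of axle in the frame of stand between -0.02 and 0.02 m and y of axle in the frame of stand between -0.01 and 0.01 m and z of axle in the frame of stand between 0.097 and 0.113 m and angle between the x axis of axle and the x axis of stand, either way round below 0.17 rad and x of spool_wide in the frame of stand between -0.025 and 0.025 m and y of spool_wide in the frame of stand between -0.02 and 0.02 m and z of spool_wide in the frame of stand between 0.075 and 0.105 m and linear speed of each of spool_wide, axle below 0.04 m/s); the robot touches nothing.
It fails at once if the narrow spool is moved more than 40 mm or tipped over (distance of spool_narrow from where it was at the start of the episode above 0.04 m or angle between spool_narrow's own x axis and vertical below 1.2 rad or angle between spool_narrow's own x axis and vertical above 1.94 rad).
It also fails if it takes over 56 s, if anything falls off the work surface, if the arm or the gripper's body presses on something with over 40 N, if the wrist force passes 120 N, or if a joint passes its speed limit or range.

## Working session

There is one attempt and no reset: what is moved stays moved. The work goes in short steps, Python scripts to look and compute and a shell command to move; the robot and the scene stay as the last step left them, time stands still between calls to the robot, and variables do not carry over. Pictures are saved under pics/ and viewed, at most 10 in all, crops included, and the job is handed in when it is done.

```bash
mkdir -p pics; python3 - <<'E'
from station import bot, eyes, ticket
import cv2,pickle
o=bot.get_obs();print({k:o[k] for k in('t','eef_pos','tool_rot','gripper_width')})
d={}
for n in("scene","side","wrist"):
    c=eyes.read_camera(n);d[n]=c;cv2.imwrite(f"pics/{n}0.png",c["image"][:,:,::-1]);print(n,c["K"],c["R"],c["t"])
pickle.dump(d,open("c0.pkl","wb"))
E
```

```text
{'t': 0.0, 'eef_pos': array([ 0.16276512, -0.65448589,  0.23033934]), 'tool_rot': array([-8.60442821e-04,  9.92577003e-01,  1.21614640e-01, -1.77521996e-04]), 'gripper_width': 1.0006199493863674}
scene [[466.32202031   0.         322.05753079]
 [  0.         466.32202031 244.97479897]
 [  0.           0.           1.        ]] [[-0.81064066 -0.58545462 -0.01022799]
 [-0.33306422  0.47539794 -0.81428805]
 [ 0.48159107 -0.65668842 -0.58037088]] [0.33152037 0.33970306 0.53703017]
side [[437.1477523    0.         320.53560668]
 [  0.         437.1477523  241.74333349]
 [  0.           0.           1.        ]] [[-0.99969723 -0.00332279 -0.02438036]
 [ 0.01995013  0.47051674 -0.88216551]
 [ 0.01440262 -0.88238481 -0.470308  ]] [0.54112181 0.13750328 0.7101566 ]
wrist [[360.24932809   0.         317.32238991]
 [  0.         360.24932809 237.86399674]
 [  0.           0.           1.        ]] [[ 0.23972096 -0.9708405  -0.00160571]
 [-0.93411307 -0.23110218  0.27207454]
 [-0.26451206 -0.06372205 -0.96227484]] [-0.67471648 -0.0340337   0.37981885]
```

View pics/scene0.png

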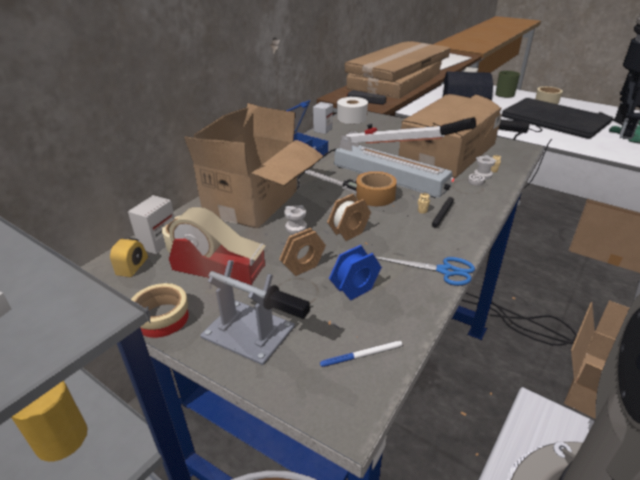

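View pics/side0.png

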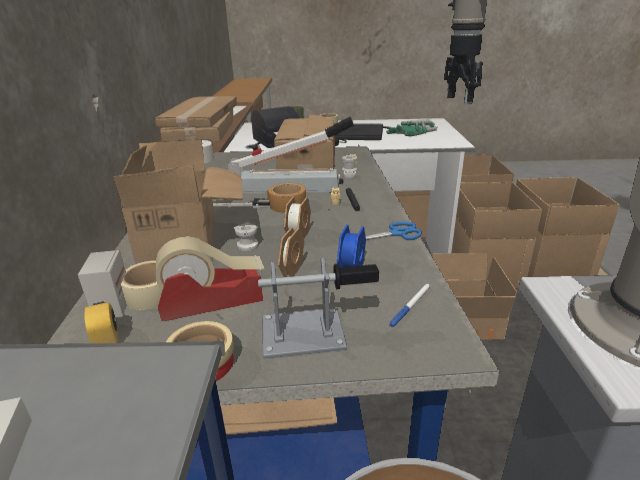

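```bash
python3 - <<'E'
import cv2,numpy as np
a=cv2.imread("pics/scene0.png")[180:310,270:400];b=cv2.imread("pics/side0.png")[180:290,230:390]
a=cv2.resize(a,(585,585),interpolation=cv2.INTER_CUBIC)
cv2.imwrite("pics/a1.png",a)
b=cv2.resize(b,(800,550),interpolation=cv2.INTER_CUBIC);cv2.imwrite("pics/b1.png",b)
c=cv2.imread("pics/scene0.png")[250:365,195:320];cv2.imwrite("pics/c1.png",cv2.resize(c,None,fx=5,fy=5,interpolation=cv2.INTER_CUBIC))
E
```

```text
(no output)
```

View pics/a1.png

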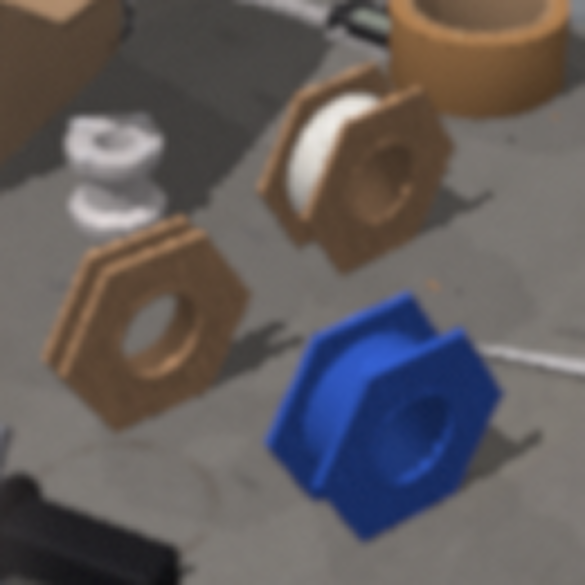

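View pics/b1.png

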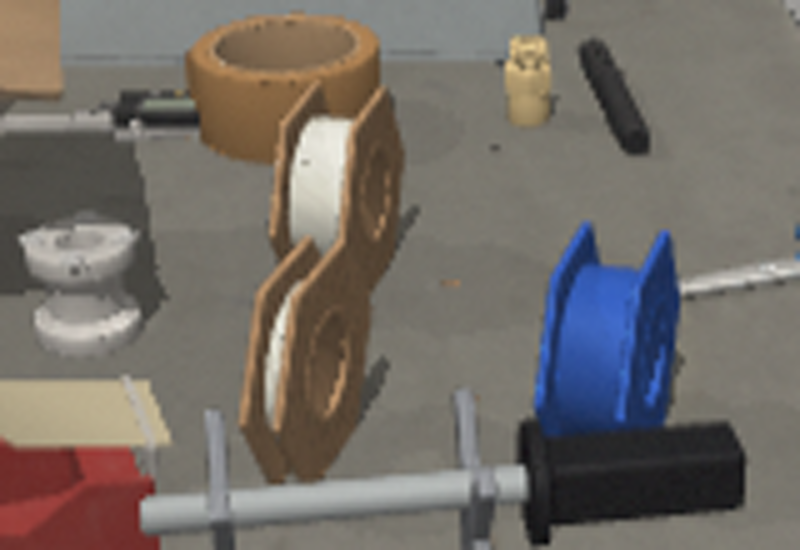

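View pics/c1.png

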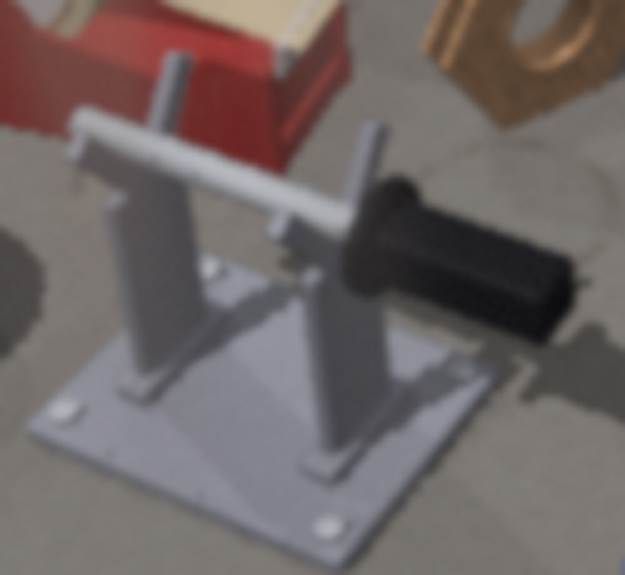

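Candidates in scene: brown spool (302,250) with flanges close together = narrow. Brown spool (349,215) with flanges well apart and a white core = wide. Blue (355,272) = look-alike, to be left alone. The crop confirms that the wide spool is the brown one at (349,215). The axle lies in the stand: tip ≈ (211,275), handle end ≈ (307,311) in scene.

```bash
cat > fit.py <<'E'
import numpy as np,pickle
from scipy.optimize import least_squares
from scipy.spatial.transform import Rotation as Ro
d=pickle.load(open("c0.pkl","rb"))
def proj(c,X):
    p=np.asarray(X)@c["R"].T+c["t"];p=p@c["K"].T;return p[:,:2]/p[:,2:]
def crop(pts,s,ox,oy): return [(X,(u/s+ox-.5+.5/s,v/s+oy-.5+.5/s)) for X,(u,v) in pts]
def fit(obs,x0,free=4):
    # obs: {cam:[(X,(u,v))]}, pose x,y,z,yaw
    def res(p,full=False):
        r=[]
        for n,l in obs.items():
            X=np.array([a for a,_ in l])/1000@Ro.from_euler('z',p[3]).as_matrix().T+p[:3]
            r.append(proj(d[n],X)-np.array([b for _,b in l]))
        return np.vstack(r) if full else np.vstack(r).ravel()
    s=least_squares(res,x0,loss='soft_l1');print(np.round(s.x,4),'deg',np.round(np.degrees(s.x[3]),2));print(np.round(res(s.x,True),1).tolist());return s.x
E
cat > f1.py <<'E'
from fit import *
def hexf(x): return dict(tl=(x,25.5,44),tr=(x,-25.5,44),r=(x,-51,0),br=(x,-25.5,-44),bl=(x,25.5,-44),l=(x,51,0),c=(x,0,0))
n,f=hexf(-18),hexf(18)
A=lambda p:crop(p,4.5,270,180);B=lambda p:crop(p,5,230,180);C=lambda p:crop(p,5,195,250)
print("wide");fit({"scene":A([(n['tl'],(342,125)),(n['tr'],(420,88)),(n['r'],(453,150)),(n['br'],(425,233)),(n['bl'],(345,272)),(n['l'],(303,222)),(n['c'],(382,180)),(f['tl'],(300,97)),(f['tr'],(378,63)),(f['l'],(258,190))]),
 "side":B([(n['tr'],(387,87)),(n['r'],(403,122)),(n['c'],(377,190)),(f['tr'],(320,83))])},[.55,-.2,.044,0])
n,f=hexf(-9),hexf(9)
print("narrow");fit({"scene":A([(n['tl'],(103,265)),(n['tr'],(205,232)),(n['r'],(250,295)),(n['br'],(215,380)),(n['bl'],(118,430)),(n['l'],(62,370)),(n['c'],(162,337)),(f['tl'],(88,252)),(f['tr'],(183,216)),(f['l'],(43,357))]),
 "side":B([(n['c'],(328,362)),(n['l'],(290,475)),(f['l'],(243,425))])},[.55,-.1,.044,0])
n,f=hexf(-18),hexf(18)
print("blue");fit({"scene":A([(n['tl'],(380,375)),(n['tr'],(465,330)),(n['r'],(500,392)),(n['br'],(462,490)),(n['bl'],(366,540)),(n['l'],(316,492)),(n['c'],(420,440)),(f['tr'],(408,293)),(f['tl'],(318,328)),(f['l'],(268,440))])},[.45,-.1,.044,0])
print("axle");fit({"scene":C([((62,0,0),(78,122)),((-123,0,0),(556,305)),((-58,0,0),(380,236))]),"side":B([((62,0,0),(145,516)),((-123,0,0),(742,467)),((-58,0,0),(535,485))])},[.5,.2,.105,0])
print("stand");fit({"scene":C([((-65,50,8),(345,560)),((-65,-50,8),(497,372)),((65,50,8),(30,425)),((65,-50,8),(215,260))]),"side":[((65,50,8),(264,348)),((-65,50,8),(345,346)),((-65,-50,8),(340,312)),((65,-50,8),(265,315))]},[.5,.2,0,0])
E
python3 f1.py
```

```text
wide
[ 0.5952 -0.3622  0.0391 -0.2486] deg -14.24
[[1.1, -0.5], [1.1, -0.2], [1.1, -0.7], [-1.6, 1.2], [-0.4, 0.8], [0.6, -0.4], [0.4, 0.6], [-0.8, -0.7], [-0.9, -0.7], [-0.3, -0.1], [0.3, -0.1], [0.6, 5.9], [-0.0, 1.0], [-1.1, -0.4]]
narrow
[ 0.5989 -0.1982  0.0404 -0.2986] deg -17.11
[[1.4, 1.5], [0.2, -0.3], [0.7, -0.6], [-1.2, 2.2], [-0.0, 0.7], [0.6, 1.5], [-0.1, -0.8], [-0.6, 0.2], [-0.3, -0.7], [-0.2, -0.1], [0.6, 0.6], [-1.1, -9.2], [-0.5, -0.5]]
blue
[ 0.4832 -0.214   0.0311 -0.2956] deg -16.94
[[-1.6, 0.4], [0.5, 0.1], [1.2, -0.3], [-1.2, 0.5], [0.3, 0.1], [1.4, -1.4], [-0.8, -0.7], [0.4, -0.5], [-0.4, 1.5], [-0.0, 0.3]]
axle
[ 0.5714 -0.0012  0.1023  0.1199] deg 6.87
[[0.3, 0.0], [0.1, -0.0], [-0.4, 0.1], [0.1, 0.2], [-0.1, -0.1], [0.1, -0.2]]
stand
[ 0.569  -0.0045 -0.0063  0.1062] deg 6.09
[[-0.8, 1.5], [2.0, 0.1], [0.7, -0.5], [-0.1, -1.7], [-0.2, 6.2], [2.4, 0.7], [-1.4, -3.7], [-0.5, -0.5]]
```

```bash
cat >> fit.py <<'E'
def fitz(obs,x0):
    z=x0[2]
    def res(p,full=False):
        r=[]
        for n,l in obs.items():
            X=np.array([a for a,_ in l])/1000@Ro.from_euler('z',p[2]).as_matrix().T+[p[0],p[1],z]
            r.append(proj(d[n],X)-np.array([b for _,b in l]))
        return np.vstack(r) if full else np.vstack(r).ravel()
    s=least_squares(res,[x0[0],x0[1],x0[3]],loss='soft_l1');print(np.round(s.x,4),'deg',np.round(np.degrees(s.x[2]),2),'rms',np.sqrt(np.mean(res(s.x)**2)));return s.x
E
cat > go.py <<'E'
# usage: go.py x y z azimuth_deg pitch_deg(tip up)  : pose of GRASP POINT; prints row shift/turn
import sys,numpy as np
from scipy.spatial.transform import Rotation as Ro
from station import bot
x,y,z,a,p=map(float,sys.argv[1:6])
o=bot.get_obs();q=o["tool_rot"];R=Ro.from_quat([q[1],q[2],q[3],q[0]])
T=Ro.from_euler('ZY',[a,-p],degrees=True)*Ro.from_euler('x',180,degrees=True)
P=np.array([x,y,z])+.019*T.as_matrix()[:,2]
print(np.round(o["t"],2),"now grasp",np.round(o["eef_pos"]-.019*R.as_matrix()[:,2],4),"ax",np.round(R.as_matrix()[:,0],3),"F",np.round(o["contact_force"],1))
print("row",np.round(R.inv().apply(P-o["eef_pos"])/.5,4),np.round((R.inv()*T).as_rotvec()/np.pi,4))
E
sed 's/fit({/fitz({/' f1.py > f2.py; python3 f2.py; python3 go.py .48 -.012 .2 6.7 0
```

```text
wide
[ 0.5922 -0.3554 -0.221 ] deg -12.66 rms 1.3361818784300714
narrow
[ 0.5962 -0.1945 -0.3142] deg -18.0 rms 2.129870627032707
blue
[ 0.4748 -0.2003 -0.2934] deg -16.81 rms 0.8976852566035608
axle
[0.5705 0.0012 0.12  ] deg 6.88 rms 0.6123528265648368
stand
[ 5.671e-01 -3.000e-04  9.860e-02] deg 5.65 rms 2.3225125658822274
0.15 now grasp [ 0.1628 -0.6546  0.2495] ax [ 0.97   0.241 -0.   ] F [-0.2  0.1  0. ]
row [ 0.9259 -1.0939  0.1006] [-0.0005  0.0001  0.0404]
```

```bash
python3 -m crank '0.62 -0.37 0 0 0 0.04 0;0.62 -0.37 0 0 0 0.04 0;0.62 -0.37 0 0 0 0.04 0;0.62 -0.37 0 0 0 0.04 0;0.62 -0.37 0 0 0 0.04 0;0.62 -0.37 0 0 0 0.04 0;0.62 -0.37 0 0 0 0.04 0;0.62 -0.37 0 0 0 0.04 0;0.62 -0.37 0 0 0 0.04 0;0.62 -0.37 0 0 0 0.04 0;0.62 -0.37 0 0 0 0.04 0;0.62 -0.37 0 0 0 0.04 0'; python3 go.py .479 -.01 .21 6.8 0
```

```text
t: 1.35
eef_pos: [0.4176, -0.4023, 0.2312]
tool_rot: [0.0, 0.998, 0.057, -0.0]
contact_force: [-0.3, 0.2, 0.2]
gripper_width: 1.0
grasp_force: 0.0
1.35 now grasp [ 0.4176 -0.4023  0.2502] ax [ 0.993  0.115 -0.001] F [-0.3  0.2  0.2]
row [ 0.212  -0.7654  0.0801] [ 0.0001  0.0002 -0.0012]
```

Then I'll look from the wrist above the handle.

```bash
python3 -m crank '0.212 -0.765 0.08 0 0 0 0;0.212 -0.765 0.08 0 0 0 0;0.212 -0.765 0.08 0 0 0 0;0.212 -0.765 0.08 0 0 0 0;0.212 -0.765 0.08 0 0 0 0;0.212 -0.765 0.08 0 0 0 0;0.212 -0.765 0.08 0 0 0 0;0.212 -0.765 0.08 0 0 0 0;0.212 -0.765 0.08 0 0 0 0;0.212 -0.765 0.08 0 0 0 0;0.212 -0.765 0.08 0 0 0 0;0.212 -0.765 0.08 0 0 0 0'; python3 - <<'E'
from station import eyes
import cv2,pickle,subprocess
c=eyes.read_camera("wrist");pickle.dump(c,open("w1.pkl","wb"));cv2.imwrite("pics/w1.png",c["image"][:,:,::-1])
E
python3 go.py .479 -.01 .105 6.8 0
```

```text
t: 2.55
eef_pos: [0.4792, -0.0104, 0.1914]
tool_rot: [0.0, 0.998, 0.057, 0.0]
contact_force: [0.2, -0.5, -0.0]
gripper_width: 0.998
grasp_force: 0.0
2.6 now grasp [ 0.4793 -0.0102  0.2104] ax [0.993 0.115 0.   ] F [ 0.1  0.6 -0.7]
row [-0.0005 -0.0006  0.2107] [ 0.0002  0.     -0.0012]
```

View pics/w1.png

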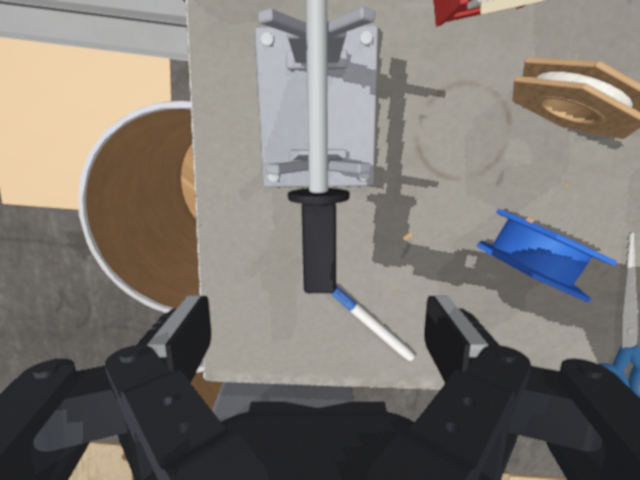

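The wrist picture shows the handle from its end (319,291) to the disc (318,196), and rod and tool are lined up. Now I'll check it against the calibration.

```bash
cat > ray.py <<'E'
import numpy as np
def hit(c,u,v,z):
    d=c["R"].T@np.linalg.inv(c["K"])@[u,v,1];o=-c["R"].T@c["t"];return np.round(o+d*(z-o[2])/d[2],4)
E
python3 -c "
import pickle;from ray import hit
c=pickle.load(open('w1.pkl','rb'))
print(hit(c,319,291,.094),hit(c,319.5,275,.116),hit(c,318.5,197,.105),hit(c,318,140,.111),hit(c,317,20,.111))
print('stand',[hit(c,*p,.008) for p in((264,186),(373,186),(258,28),(380,25))])
print('blue',hit(c,500,211,.088),hit(c,612,263,.088),hit(c,480,245,.044))
"
```

```text
[ 0.4412 -0.0166  0.094 ] [ 0.4622 -0.0144  0.116 ] [ 0.5111 -0.0082  0.105 ] [ 0.5461 -0.0039  0.111 ] [0.6095 0.0039 0.111 ]
stand [array([0.4997, 0.0398, 0.008 ]), array([ 0.5108, -0.0583,  0.008 ]), array([0.6265, 0.0539, 0.008 ]), array([ 0.6398, -0.0438,  0.008 ])]
blue [ 0.5128 -0.1354  0.088 ] [ 0.4843 -0.2258  0.088 ] [ 0.476  -0.1495  0.044 ]
```

```bash
python3 -m crank '0 0 0.07 0 0 0 0;0 0 0.14 0 0 0 0;0 0 0.19 0 0 0 0;0 0 0.21 0 0 0 0;0 0 0.21 0 0 0 0.3;0 0 0.21 0 0 0 0.7;0 0 0.21 0 0 0 1;0 0 0.21 0 0 0 1;0 0 0.21 0 0 0 1;0 0 0.21 0 0 0 1;0 0 0.21 0 0 0 1;0 0 0.21 0 0 0 1' 80; python3 go.py .479 -.01 .2 6.8 0
```

```text
t: 3.8
eef_pos: [0.4801, -0.01, 0.0872]
tool_rot: [0.001, 0.998, 0.058, 0.001]
contact_force: [0.1, -6.4, 3.6]
gripper_width: 0.245
grasp_force: 78.1
3.8 now grasp [ 0.4801 -0.01    0.1062] ax [0.993 0.116 0.002] F [ 0.1 -6.4  3.6]
row [-1.900e-03  1.000e-04 -1.876e-01] [ 0.0006 -0.0005 -0.0007]
```

```bash
python3 -m crank '0 0 -0.04 0 0 0 1;0 0 -0.1 0 0 0 1;0 0 -0.17 0 0 0 1;0 0 -0.2 0 0 0 1;0 0 -0.2 0 0 0 1;-0.05 0.1 -0.2 0 0 0.02 1;-0.07 0.18 -0.2 0 0 0.04 1;-0.1 0.26 -0.2 0 0 0.06 1;-0.13 0.34 -0.2 0 0 0.08 1;-0.17 0.42 -0.2 0 0 0.1 1;-0.2 0.5 -0.2 0 0 0.112 1;-0.226 0.56 -0.2 0 0 0.112 1;-0.226 0.582 -0.2 0 0 0.112 1;-0.226 0.582 -0.2 0 0 0.112 1;-0.226 0.582 -0.2 0 0 0.112 1;-0.226 0.582 -0.2 0 0 0.112 1'; python3 - <<'E'
from station import eyes
import cv2,pickle,numpy as np
d={n:eyes.read_camera(n) for n in("wrist","scene")};pickle.dump(d,open("c2.pkl","wb"))
w=d["wrist"]["image"][:,:,::-1];s=d["scene"]["image"][:,:,::-1]
s=cv2.resize(s[180:330,270:440],None,fx=4,fy=4,interpolation=cv2.INTER_CUBIC)
cv2.imwrite("pics/w2.png",w);cv2.imwrite("pics/s2.png",s)
E
python3 go.py .4015 -.312 .044 -13.5 0
```

```text
t: 5.4
eef_pos: [0.4019, -0.3087, 0.1859]
tool_rot: [-0.0, 0.993, -0.115, -0.0]
contact_force: [0.3, 0.6, -1.0]
gripper_width: 0.244
grasp_force: 78.6
5.5 now grasp [ 0.4019 -0.3092  0.2052] ax [ 0.973 -0.229 -0.   ] F [-0.5  0.1 -0.8]
row [0.0005 0.0058 0.3224] [-0.0001  0.0001  0.0014]
```

View pics/w2.png

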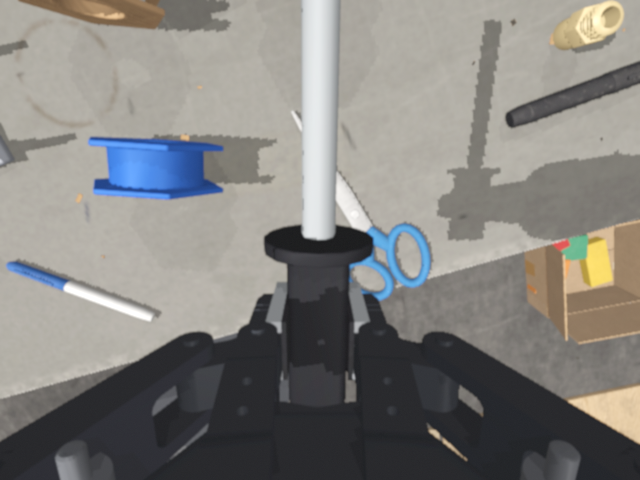

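The wrist picture shows the axle firmly and straight in the grip, with the rod at columns 302–338. Blue is well to the left (90–222, 140–197) and the scissors lie flat below. I'll descend and compare the tip with the bore.

```bash
python3 -m crank '0 0.006 0.08 0 0 0 1;0 0.006 0.16 0 0 0 1;0 0.006 0.24 0 0 0 1;0 0.006 0.3 0 0 0 1;0 0.006 0.32 0 0 0.001 1;0 0.006 0.32 0 0 0.001 1;0 0.006 0.32 0 0 0.001 1'; python3 - <<'E'
from station import eyes
import cv2,pickle,numpy as np
d={n:eyes.read_camera(n) for n in("wrist","scene","side")};pickle.dump(d,open("c3.pkl","wb"))
w=d["wrist"]["image"][:240,200:440,::-1];s=d["scene"]["image"][180:300,300:460,::-1];e=d["side"]["image"][180:300,250:410,::-1]
f=lambda i,k:cv2.resize(i,None,fx=k,fy=k,interpolation=cv2.INTER_CUBIC)
cv2.imwrite("pics/m3.png",np.vstack([np.hstack([f(s,2.5),f(e,2.5)]),f(np.hstack([w,w*0]),800/480)[:300]]))
E
python3 go.py .4015 -.312 .044 -13.5 0
```

```text
t: 6.2
eef_pos: [0.4018, -0.3139, 0.0275]
tool_rot: [0.0, 0.993, -0.118, 0.001]
contact_force: [0.6, -0.4, -1.4]
gripper_width: 0.244
grasp_force: 78.6
6.35 now grasp [ 0.4018 -0.3142  0.0469] ax [ 0.972 -0.235  0.003] F [-0.5 -0.2 -1. ]
row [-0.0018 -0.0042  0.0058] [ 0.0003 -0.001  -0.0004]
```

View pics/m3.png

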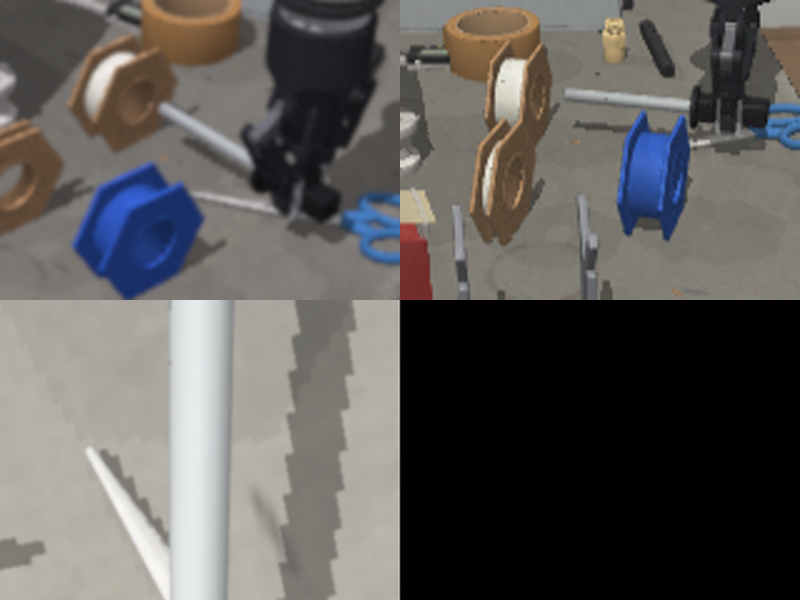

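Scene inset: tip (163,110) with the rod line passing about 6 px above the bore centre (139,100). Side inset: rod line about 3 px above the bore centre. So I'll lower 3 mm, shift 2 mm towards +y, then insert.

```bash
python3 -m crank '0 -0.004 0.006 0 0 0 1;0 -0.004 0.006 0 0 0 1;0.02 -0.004 0.006 0 0 0 1;0.04 -0.004 0.006 0 0 0 1;0.06 -0.004 0.006 0 0 0 1;0.08 -0.004 0.006 0 0 0 1;0.1 -0.004 0.006 0 0 0 1;0.1 -0.004 0.006 0 0 0 1'; python3 go.py .5035 -.3365 .044 -13.5 0
```

```text
t: 7.15
eef_pos: [0.4519, -0.3236, 0.0234]
tool_rot: [0.0, 0.993, -0.118, 0.001]
contact_force: [-0.3, 0.2, -0.7]
gripper_width: 0.249
grasp_force: 78.6
7.15 now grasp [ 0.4519 -0.3236  0.0424] ax [ 0.972 -0.234  0.002] F [-0.3  0.2 -0.7]
row [ 0.1063  0.001  -0.003 ] [ 0.     -0.0006 -0.0001]
```

```bash
python3 -m crank '0.03 0.001 -0.003 0 0 0 1;0.06 0.001 -0.003 0 0 0 1;0.09 0.001 -0.003 0 0 0 1;0.106 0.001 -0.003 0 0 0 1;0.106 0.001 -0.003 0 0 0 1;0.106 0.001 -0.003 0 0 0 1'; python3 - <<'E'
from station import eyes
import cv2,pickle,numpy as np
d={n:eyes.read_camera(n) for n in("scene","side")};pickle.dump(d,open("c4.pkl","wb"))
s=d["scene"]["image"][180:300,300:420,::-1];e=d["side"]["image"][180:300,250:370,::-1]
f=lambda i,k:cv2.resize(i,None,fx=k,fy=k,interpolation=cv2.INTER_CUBIC)
cv2.imwrite("pics/m4.png",np.hstack([f(s,3.3),f(e,3.3)]))
E
python3 go.py .5035 -.3365 .1 -13.5 0
```

```text
t: 7.75
eef_pos: [0.5003, -0.3361, 0.0245]
tool_rot: [-0.0, 0.993, -0.118, -0.001]
contact_force: [-0.7, 0.5, -2.0]
gripper_width: 0.245
grasp_force: 78.6
7.85 now grasp [ 0.5    -0.3362  0.0436] ax [ 0.972 -0.235 -0.001] F [ 0.2 -0.5 -1.5]
row [ 0.0068 -0.001  -0.1128] [-0.      0.0004 -0.0006]
```

View pics/m4.png

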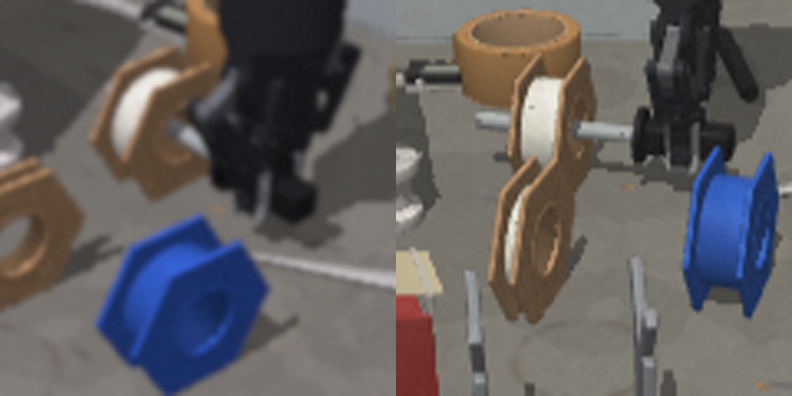

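Side inset: the rod goes right through, tip (478,120), disc (636,135), spool flanges at 512–578. The spool sits about 10 mm towards the tip, so I'll push 8 mm further, then lift gently.

```bash
python3 -m crank '0.01 0 0 0 0 0 1;0.017 0 0 0 0 0 1;0.017 0 0 0 0 0 1;0.017 0 -0.01 0 0 0 1;0.017 0 -0.02 0 0 0 1;0.017 0 -0.027 0 0 0 1;0.017 0 -0.034 0 0 0 1;0.017 0 -0.04 0 0 0 1;0.017 0 -0.06 0 0 0 1;0.017 0 -0.08 0 0 0 1;0.017 0 -0.11 0 0 0 1;0.017 0 -0.15 0 0 0 1;0.017 0 -0.2 0 0 0 1;0.017 0 -0.25 0 0 0 1;0.017 0 -0.3 0 0 0 1;0.017 0 -0.33 0 0 0 1;0.017 0 -0.35 0 0 0 1;0.017 0 -0.36 0 0 0 1;0.017 0 -0.36 0 0 0 1;0.017 0 -0.36 0 0 0 1'; python3 - <<'E'
from station import eyes
import cv2,pickle,numpy as np
d={n:eyes.read_camera(n) for n in("scene","side")};pickle.dump(d,open("c5.pkl","wb"))
s=d["scene"]["image"][120:300,260:440,::-1];e=d["side"]["image"][110:260,230:410,::-1]
f=lambda i,k:cv2.resize(i,None,fx=k,fy=k,interpolation=cv2.INTER_CUBIC)
cv2.imwrite("pics/m5.png",f(e,4.4))
E
python3 go.py .4801 -.01 .225 6.7 0
```

```text
t: 9.85
eef_pos: [0.5089, -0.338, 0.2038]
tool_rot: [-0.0, 0.993, -0.118, -0.001]
contact_force: [0.5, 0.3, -2.0]
gripper_width: 0.243
grasp_force: 78.5
9.95 now grasp [ 0.5089 -0.338   0.2226] ax [ 0.972 -0.235 -0.002] F [-1.3 -0.4 -2.7]
row [-0.2098 -0.6241 -0.004 ] [-0.0003  0.0006 -0.1126]
```

View pics/m5.png

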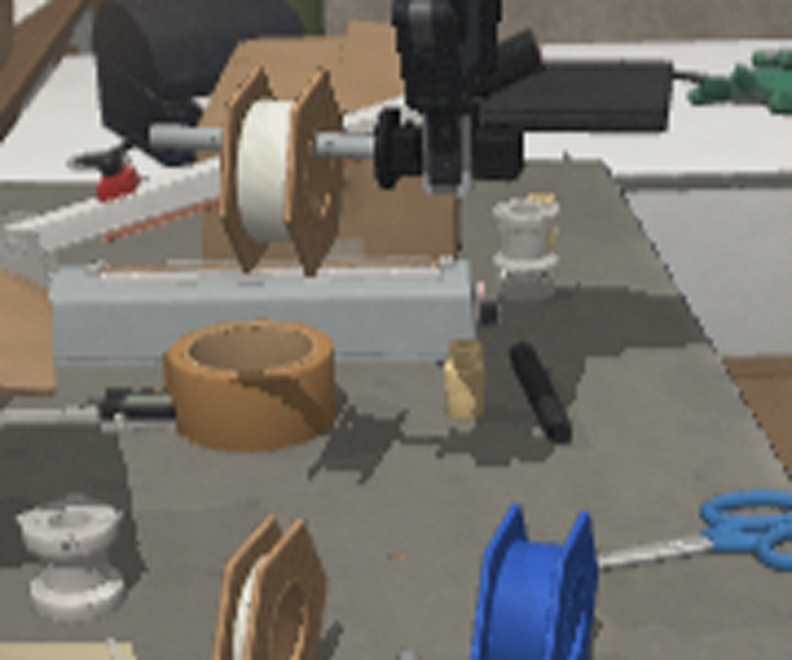

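The side crop shows the wide spool hanging free, with flanges at 222–342 between disc (380) and tip (152), centred near axle x ≈ 0. The narrow spool is untouched. Now I'll carry it smoothly to above the stand.

```bash
python3 -m crank '-0.005 -0.015 -0.004 0 0 -0.003 1;-0.015 -0.045 -0.004 0 0 -0.009 1;-0.03 -0.09 -0.004 0 0 -0.017 1;-0.047 -0.14 -0.004 0 0 -0.026 1;-0.064 -0.19 -0.004 0 0 -0.035 1;-0.081 -0.24 -0.004 0 0 -0.044 1;-0.098 -0.29 -0.004 0 0 -0.053 1;-0.115 -0.34 -0.004 0 0 -0.062 1;-0.132 -0.39 -0.004 0 0 -0.071 1;-0.149 -0.44 -0.004 0 0 -0.08 1;-0.166 -0.49 -0.004 0 0 -0.089 1;-0.182 -0.54 -0.004 0 0 -0.098 1;-0.195 -0.58 -0.004 0 0 -0.106 1;-0.205 -0.61 -0.004 0 0 -0.111 1;-0.209 -0.622 -0.004 0 0 -0.1126 1;-0.21 -0.624 -0.004 0 0 -0.1126 1;-0.21 -0.624 -0.004 0 0 -0.1126 1;-0.21 -0.624 -0.004 0 0 -0.1126 1;-0.21 -0.624 -0.004 0 0 -0.1126 1'; python3 go.py .4801 -.01 .1062 6.7 0
```

```text
t: 11.85
eef_pos: [0.4806, -0.0113, 0.2067]
tool_rot: [0.0, 0.998, 0.058, -0.0]
contact_force: [-0.3, 0.5, -2.0]
gripper_width: 0.244
grasp_force: 78.5
11.85 now grasp [ 0.4806 -0.0113  0.2257] ax [ 0.993  0.115 -0.   ] F [-0.3  0.5 -2. ]
row [-0.0007 -0.0028  0.239 ] [ 0.0001  0.0001 -0.0006]
```

No views are left, so I'll check the spool's place on the axle by triangulating its white core with image code.

```bash
cat > chk.py <<'E'
import sys,numpy as np,cv2
from station import eyes
from scipy.optimize import least_squares
from fit import proj
z=float(sys.argv[1]);a=np.radians(6.8);dx=np.array([np.cos(a),np.sin(a),0]);P0=np.array([.4801,-.01,z])+.092*dx-[0,0,.014]
cs={}
for n in("side","scene"):
    c=eyes.read_camera(n);h=cv2.cvtColor(c["image"],cv2.COLOR_RGB2HSV).astype(int)
    m=((h[...,0]>=7)&(h[...,0]<=20)&(h[...,1]>85)&(h[...,2]>50)).astype(np.uint8)
    u,v=proj(c,[P0])[0];w=np.zeros_like(m);r=45
    w[int(v)-r:int(v)+r,int(u)-r:int(u)+r]=1
    ys,xs=np.nonzero(m&w);print(n,"pred",np.round([u,v],1),"brown centroid",xs.mean().round(1),ys.mean().round(1),"bbox",xs.min(),xs.max(),ys.min(),ys.max(),len(xs))
    cs[n]=c
    f=lambda X:proj(c,[P0+(X/1000)*dx])[0][0]-f0;f0=u
    # model silhouette bbox for offsets
    ang=np.radians(np.arange(0,360,60))
    for off in(-.012,0,.012):
        pts=[P0+(off+sx)*dx+.051*np.cos(t)*np.array([-dx[1],dx[0],0])+.051*np.sin(t)*np.array([0,0,1]) for sx in(-.018,.018) for t in ang]
        q=proj(c,pts);print("  off",off,"bbox cols",np.round([q[:,0].min(),q[:,0].max()],1),"rows",np.round([q[:,1].min(),q[:,1].max()],1))
    np.save(f"/tmp/{n}.npy",c["image"])
E
python3 chk.py .2257
```

```text
side pred [295.6 215.3] brown centroid 292.0 216.0 bbox 267 339 170 259 1344
  off -0.012 bbox cols [288.6 320.8] rows [178.2 251.6]
  off 0 bbox cols [280.1 311.7] rows [178.7 252.2]
  off 0.012 bbox cols [271.6 302.6] rows [179.2 252.9]
scene pred [231.1 229.7] brown centroid 232.9 223.6 bbox 205 262 184 267 1821
  off -0.012 bbox cols [205.  267.5] rows [195.  268.6]
  off 0 bbox cols [198.5 261. ] rows [193.1 266.2]
  off 0.012 bbox cols [192.  254.7] rows [191.3 263.8]
```

The spool is within a few mm of the middle, so I'll lower it.

```bash
python3 -m crank '0 -0.003 0.02 0 0 0 1;0 -0.003 0.05 0 0 0 1;0 -0.003 0.08 0 0 0 1;0 -0.003 0.11 0 0 0 1;0 -0.003 0.14 0 0 0 1;0 -0.003 0.17 0 0 0 1;0 -0.003 0.19 0 0 0 1;0 -0.003 0.205 0 0 0 1;0 -0.003 0.215 0 0 0 1;0 -0.003 0.225 0 0 0 1;0 -0.003 0.232 0 0 0 1;0 -0.003 0.238 0 0 0 1;0 -0.003 0.239 0 0 0 1;0 -0.003 0.239 0 0 0 1;0 -0.003 0.239 0 0 0 1'; python3 go.py .4801 -.01 .1062 6.7 0; python3 chk.py .1062
```

```text
t: 13.45
eef_pos: [0.4811, -0.0096, 0.0877]
tool_rot: [0.0, 0.998, 0.058, 0.001]
contact_force: [1.8, -4.7, 1.6]
gripper_width: 0.24
grasp_force: 79.0
13.45 now grasp [ 0.4811 -0.0096  0.1067] ax [0.993 0.116 0.001] F [ 1.8 -4.7  1.6]
row [-0.0021  0.0005  0.001 ] [ 0.0003 -0.0004 -0.0003]
side pred [299.5 285.8] brown centroid 295.1 266.8 bbox 254 316 240 318 945
  off -0.012 bbox cols [293.1 322.8] rows [251.3 319.3]
  off 0 bbox cols [285.3 314.5] rows [251.9 320. ]
  off 0.012 bbox cols [277.5 306.3] rows [252.5 320.7]
scene pred [240.1 290.9] brown centroid 242.8 292.4 bbox 207 260 245 322 927
  off -0.012 bbox cols [217.  273.1] rows [259.9 326.6]
  off 0 bbox cols [211.  267.1] rows [257.8 324.1]
  off 0.012 bbox cols [205.1 261.3] rows [255.7 321.6]
```

Seated with the same contact signature as at first grasp. Release and retreat straight up.

```bash
python3 -m crank '0 0 0 0 0 0 1;0 0 0 0 0 0 1;0 0 0 0 0 0 0.7;0 0 0 0 0 0 0.6;0 0 0 0 0 0 0.5;0 0 0 0 0 0 0.3;0 0 0 0 0 0 0;0 0 0 0 0 0 0;0 0 0 0 0 0 0;0 0 0 0 0 0 0;0 0 0 0 0 0 0;0 0 -0.04 0 0 0 0;0 0 -0.1 0 0 0 0;0 0 -0.17 0 0 0 0;0 0 -0.24 0 0 0 0;0 0 -0.24 0 0 0 0;0 0 -0.24 0 0 0 0' 25; python3 chk.py .105; python3 - <<'E'
from station import eyes
import cv2,numpy as np,pickle
c=eyes.read_camera("wrist");i=c["image"];pickle.dump(c,open("w9.pkl","wb"))
w=pickle.load(open("w1.pkl","rb"))
for k,x in(("before",w["image"]),("after",i)):
    g=x.max(2)<70;ys,xs=np.nonzero(g[180:295,270:370]);print(k,"handle px",xs.mean()+270,ys.mean()+180,xs.min()+270,xs.max()+270,ys.min()+180,ys.max()+180)
print(w["t"]-c["t"],np.abs(w["R"]-c["R"]).max())
E
```

```text
t: 15.25
eef_pos: [0.4808, -0.0089, 0.2079]
tool_rot: [0.0, 0.998, 0.058, 0.001]
contact_force: [-0.9, -0.6, -0.6]
gripper_width: 1.001
grasp_force: 0.0
side pred [299.6 286.5] brown centroid 295.4 268.5 bbox 255 317 241 319 961
  off -0.012 bbox cols [293.1 322.8] rows [252.  319.9]
  off 0 bbox cols [285.4 314.6] rows [252.6 320.7]
  off 0.012 bbox cols [277.6 306.3] rows [253.2 321.4]
scene pred [240.2 291.5] brown centroid 245.1 291.2 bbox 207 284 246 323 976
  off -0.012 bbox cols [217.1 273.1] rows [260.5 327.2]
  off 0 bbox cols [211.1 267.2] rows [258.3 324.6]
  off 0.012 bbox cols [205.2 261.4] rows [256.3 322.1]
before handle px 318.84149117814457 236.82242458736482 288 348 189 292
after handle px 320.7537168713639 230.32320620555913 293 348 185 282
[-0.00043174  0.00431005 -0.01521926] 0.0022881652241832917
```

```bash
python3 -m crank '0 0 -0.05 0 0 0 0;0 0 -0.05 0 0 0 0;0 0 -0.05 0 0 0 0;0 0 -0.05 0 0 0 0;0 0 -0.05 0 0 0 0;0 0 -0.05 0 0 0 0;0 0 -0.05 0 0 0 0;0 0 -0.05 0 0 0 0;0 0 -0.05 0 0 0 0;0 0 -0.05 0 0 0 0' >/dev/null; python3 - <<'E'
from station import eyes,bot
import numpy as np,pickle
d0=pickle.load(open("c0.pkl","rb"));b={}
for n,(r0,r1,c0,c1) in dict(side=(255,300,325,385),scene=(280,325,262,320)).items():
    for k,x in(("start",d0[n]["image"]),("now",eyes.read_camera(n)["image"])):
        ys,xs=np.nonzero(x[r0:r1,c0:c1].max(2)<45);print(n,k,xs.mean()+c0,ys.mean()+r0,xs.max()+c0,len(xs))
a=[eyes.read_camera("side")["image"].astype(int) for _ in range(3)]
print("motion px",[(np.abs(a[2]-a[0])[230:330,240:400].max(2)>25).sum()],bot.get_obs()["t"])
E
```

```text
side start 355.5071633237822 274.9484240687679 378 698
side now 355.258064516129 275.07624633431084 377 682
scene start 288.16833095577744 303.65049928673324 309 701
scene now 289.9054054054054 303.9881756756757 308 592
motion px [np.int64(0)] 16.65
```

The axle's handle is back within a pixel of where it started, and nothing is moving. Handing in.

```bash
python3 -c "
from station import ticket;print(ticket.hand_in())"
```

```text
the job is handed in; nothing more can be done
None
```

I handed the job in at about 17 s: the wide spool hangs at rest on the axle in both notches, within a few mm of centre by image code (no views left for a final look); the narrow and blue spools were not touched, and no verdict came back.

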